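# Hook and snap the bamboo lid onto the salt cellar

## Robot

A 7-joint arm with a two-finger parallel gripper is mounted at the origin on the work surface. World frame = base frame: x ahead of the robot, y to its left, z up, the work surface at z = 0. Lengths are in mm, angles in rad, forces in N, time in s.
With the tool pointing down it reaches from about 400 to 900 mm from the base axis. Payload 5.6 kg.
Tool frame: the origin (TCP) lies at the very end of the fingers, on their centre line; the grasp point (between the pads) lies 19 mm behind it; z points along the fingers, y is the direction in which the jaws open and shut (so a half turn about z gives the same grasp; the last joint's range is limited). The gripper opens to 92 mm and grips with 3 to 60 N. Pads are 20 mm wide; open, the fingers measure 128 mm over their backs; the gripper's body (75 mm by 189 mm) begins 69 mm behind the grasp point.
Start: joints at [-1.265, 0.468, -0.012, 1.603, 0.006, 1.071, -0.056], TCP at [222.192, 610.852, 214.592] pointing down, gripper open.
Joint ranges: [-2.53, 2.53], [-0.31, 2.02], [-1.57, 1.55], [0.28, 2.44], [-1.29, 4.43], [0.15, 1.84], [-2.92, 2.92]. Speed limits (rad/s): [2.57, 2.57, 3.14, 3.14, 3.14, 3.14, 3.14].

## Interface

Orientations are given as [roll, pitch, yaw] about the fixed x, y, z axes, in that order (R = Rz(yaw) Ry(pitch) Rx(roll)).
In Python, from workcell import arm gives the robot as it stands. The module is installed in compiled form; this text tells all that it offers.
- The arm moves only by the shell command python3 -m crank 'ROWS' [OPENING]. ROWS is JSON, a list of rows, each a list of 6 numbers: the shift along the world's x, y, z in m, then the turn, a rotation vector about the world's x, y, z in rad. A call has 1 to 10 rows; each row shifts and turns the commanded pose from where the row before left it; what a row does not reach is not made up. A row lasts 1/12 s, in which the tool goes at most 41.7 mm and 7.16 degrees, less where a joint would pass 70% of its speed; a pose out of reach is approached as far as the arm can. A call with a gripper value outside its range is refused whole. OPENING is the closure, from 0 (fully open) to 1 (shut), set as the call begins (- or left out, the last holds). The fingers move at their own pace and stop on an object; the grip force is fixed at half the most. Time passes only in rows, so rows that do not move let the fingers close. It gives the time, the measured TCP pose, the force and the opening at its end, in the units of the state.
- arm.get_state(): the state, without advancing time (a new reading comes with each control period).
- arm.read_camera(name): name is "scene" or "top"; returns a dict with "img" (480x640x3 uint8, blue, green, red), "depth" (480x640 float32, mm along the optical axis (not along the pixel's ray), 0 where there is no reading), "mtx" (3x3 intrinsics, pixels), "k1" (the pictures are not rectified: a ray, as slopes to the right and down, at radius r is drawn at 1 + k1 r^2 times it, then the intrinsics apply), "rvec" (rotation vector, rad) and "tvec" (3), from world to camera coordinates, as OpenCV has them. Camera axes: x right, y down, z forward; pixel columns grow to the right and rows downward; lengths in mm; the calibration is good to about 2 mm. A picture is of the moment at which its call begins.
- arm.sign_off(): hands the job in, once; it reports no verdict.
The state is a dict: "time": time; "joint_positions": joint angles; "joint_vel": joint speeds; "tau": joint torques, N m; "tool_pos": TCP position; "eef_rot": TCP orientation; "wrist_force": force on the tool from outside, world axes, zero at the start; "ft_torque": the same for the moment, N m; "gripper_width": opening from 0.0 (shut) to 1.0 (fully open).
Only numpy, scipy, OpenCV 4.12 (cv2) and the standard library are available. Lean on these libraries where they do the work, as an engineer would, in place of code of your own. Each camera call takes 0.05 s, during which the arm holds its last target.

## Task

Put the bamboo lid back on the pale ceramic salt cellar in the drawer: with the lid tilted, hook its tongue under the steel hood at the cellar's near end, then pivot the other end down until the dark catch snaps over it. Leave the lid lying flat on the rim, caught at both ends, and let go.

Things in the scene. Friction and masses are not known exactly. Their poses are not given: they have to be found in the camera images.
- cellar: Fixed pale ceramic open box 130 x 100 x 40 mm (own x, y, z), walls 14. Origin: centre of underside; yaw within 0.3 rad. On its -x end, nearer the robot, a steel hood 62 high forms a slot open to +x: 80 wide inside, floor = rim, z 40; back wall face at x -62; sloping roof underside z 49 at the back, 60 at the mouth, x -47. Dark catch at +x end. Stands in a grey tray, floor at world z 8, ribs 14 high.
- lid: Loose light bamboo lid, 90 g, flat on the tray. Plate 100 x 92 x 8 mm (x, y, z); tongue at its -x end, towards the robot (yaw within 0.4 rad), 52 wide, 18 long, 5 thick, flush with the underside. On top a grip rib 34 long (x), 20 wide (y), 28 high, top at z 36. Origin: underside below the rib's centre, 70 from the tongue's tip, 48 from the rear edge. (The black plate with round knob is not it.)
- lid_tip (a point): Middle of the tongue tip's lower edge: x -70, y 0, z 0 mm in the lid's frame. With the lid tilted 15 to 25 degrees, tongue low, it enters the slot from +x and rests on the rim at the back wall; pivot the lid about it. Seated, the lid's axes are parallel to the cellar's and its origin is at about x 8, y 0, z 40 mm in the cellar's frame (14 mm of play sideways).
- catch (a joint): Travel (m) of the dark sprung catch along the cellar's x: 0 home (at the start, and again over a snapped lid), 0.012 fully back. 34 mm wide, top at z 67 mm in the cellar's frame; nose reaches in to x 52, underside at z 49.5, with a 60 degree ramp above. A hooked lid's rear edge meets the ramp at about 9 degrees of tilt; pressing the rib down with 5 to 10 N pushes the catch back 4 mm and snaps it.
Mind the look-alikes: they are no part of the job. What is shaped like the lid but purple or red is not meant.

How it is judged (in metres and radians):
On the way:
1. the tongue is in the slot (tip within 13 mm of the slot's back wall) with the lid still tilted by 7 degrees or more (x of lid_tip in the frame of cellar between -0.066 and -0.049 m and y of lid_tip in the frame of cellar between -0.018 and 0.018 m and z of lid_tip in the frame of cellar between 0.036 and 0.054 m and angle between lid's own z axis and vertical between 0.12 and 0.8 rad), for 0.1 s.
At the end, for the whole second after the job is handed in: The lid rests on the rim, flat within 3.4 degrees and 4.5 mm, origin 2 to 20 mm along the cellar's x and within 18 mm sideways, turned under 10 degrees from it, tongue in the slot, catch sprung home (under 2 mm) over its rear edge (angle between lid's own z axis and vertical below 0.06 rad and x of lid in the frame of cellar between 0.002 and 0.02 m and y of lid in the frame of cellar between -0.018 and 0.018 m and z of lid in the frame of cellar between 0.037 and 0.0445 m and angle between the x axis of lid and the x axis of cellar, either way round below 0.175 rad and value of joint catch below 0.002 m and linear speed of lid below 0.02 m/s); the robot touches nothing.
It also fails if it takes over 45 s, if anything falls off the work surface, if the arm or the gripper's body presses on something with over 40 N, if the wrist force passes 120 N, or if a joint passes its speed limit or range.

## Working session

There is one attempt and no reset: what is moved stays moved. The work goes in short steps, Python scripts to look and compute and a shell command to move; the robot and the scene stay as the last step left them, time stands still between calls to the robot, and variables do not carry over. Pictures are saved under pics/ and viewed, and the job is handed in when it is done.

```bash
mkdir -p pics; cat > h.py <<'E'
import numpy as np, cv2
from workcell import arm
def cam(n):
    c=arm.read_camera(n); return c
def world(c,px,z=None):
    """pixels Nx2 -> world; with plane z, or depth"""
    px=np.asarray(px,float).reshape(-1,2); K=np.array(c['mtx'])
    d=np.stack([(px[:,0]-K[0,2])/K[0,0],(px[:,1]-K[1,2])/K[1,1]],1)
    s=d.copy()
    for _ in range(20): s=d/(1+c['k1']*(s**2).sum(1,keepdims=True))
    r=np.c_[s,np.ones(len(s))]; R=cv2.Rodrigues(np.array(c['rvec'],float))[0]; t=np.array(c['tvec'],float).ravel()
    o=-R.T@t; D=r@R
    if z is None:
        dep=c['depth'][px[:,1].astype(int),px[:,0].astype(int)][:,None]
    else: dep=((z-o[2])/D[:,2])[:,None]
    return o+D*dep
E
python3 - <<'E'
from h import *
for n in('scene','top'):
    c=cam(n); cv2.imwrite(f'pics/{n}0.png',c['img']); np.savez(f'{n}0.npz',**c)
    print(n,c['mtx'],c['k1'],c['rvec'],c['tvec'])
s=arm.get_state(); print(s)
E
```

```text
scene [[539.49340285   0.         317.92355914]
 [  0.         539.49340285 240.1408645 ]
 [  0.           0.           1.        ]] -0.1360251179656594 [ 1.40565304  2.17451089 -0.84284067] [  14.26409194 -309.01593049 1595.37749721]
top [[527.92996474   0.         312.05100842]
 [  0.         527.92996474 244.04111145]
 [  0.           0.           1.        ]] -0.058947644943406166 [ 2.16251165 -2.19095135  0.07886438] [ 194.57222525  463.06550075 1145.23318825]
{'time': 0.1, 'joint_positions': array([-1.26498681,  0.4682939 , -0.01160719,  1.60354058,  0.00598576,
        1.07143165, -0.05632594]), 'joint_vel': array([ 0.00037526, -0.00115157,  0.00046228, -0.00302232, -0.00240118,
       -0.00089181, -0.00063769]), 'tau': array([ 1.03727929e-03, -5.21646881e+01, -1.22907740e-02, -2.44369447e+01,
       -5.67479013e-02,  1.40075406e-02,  4.86786462e-05]), 'tool_pos': array([222.02866865, 610.32483777, 213.72876667]), 'eef_rot': array([-3.13995706e+00,  1.03370612e-04,  2.79268995e+00]), 'wrist_force': array([ 0.49759568, -0.3441755 , -0.07015332]), 'ft_torque': array([ 0.01125098,  0.0127337 , -0.02362973]), 'gripper_width': 0.9976187500976461}
```

View pics/scene0.png

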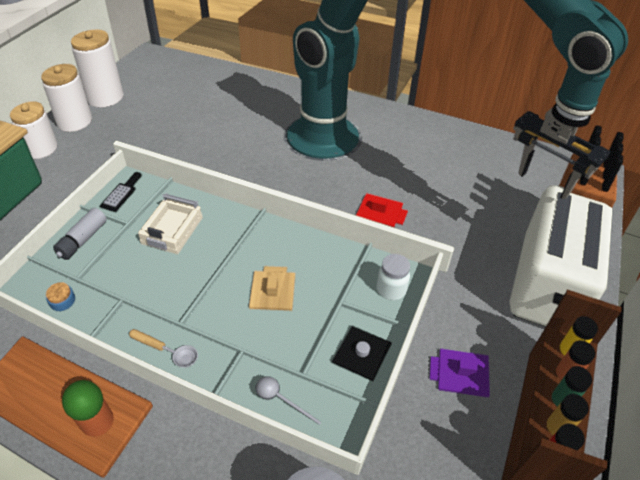

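View pics/top0.png

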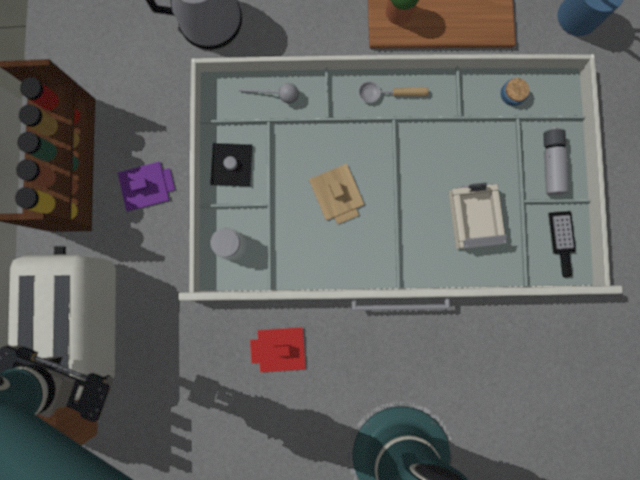

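The lid shows at top (338,193) and the cellar at (478,217), with its hood at the bottom (485,240) and the catch at the top (478,187). The red, purple and black pieces are decoys. Next I'll zoom in and measure.

```bash
python3 - <<'E'
from h import *
c=dict(np.load('top0.npz')); im=c['img']
a=cv2.resize(im[150:240,295:385],None,fx=4.4,fy=4.4,interpolation=cv2.INTER_CUBIC)
b=cv2.resize(im[170:260,435:525],None,fx=4.4,fy=4.4,interpolation=cv2.INTER_CUBIC)
cv2.imwrite('pics/z0.png',np.hstack([a,b]))
hsv=cv2.cvtColor(im,cv2.COLOR_BGR2HSV)
print(hsv[180,325],hsv[190,338],hsv[200,328],hsv[215,460],hsv[215,480],hsv[240,485])
m=((hsv[...,0]>8)&(hsv[...,0]<28)&(hsv[...,1]>70)).astype(np.uint8); m[:150]=0;m[240:]=0;m[:,:295]=0;m[:,385:]=0
ct=max(cv2.findContours(m,0,cv2.CHAIN_APPROX_NONE)[0],key=cv2.contourArea)
print(cv2.contourArea(ct)); 
ap=cv2.approxPolyDP(ct,2.5,True).reshape(-1,2);print(ap.tolist()); print(world(c,ap,16).round(1).tolist())
P=world(c,ct.reshape(-1,2),16)[:,:2].astype(np.float32)
print(cv2.minAreaRect(P))
E
```

```text
[ 19  87 153] [ 18  92 155] [ 18  90 153] [ 19  24 178] [ 22  26 178] [114  11 113]
1862.0
[[346, 165], [310, 179], [325, 217], [334, 216], [337, 222], [357, 215], [355, 208], [363, 203]]
[[642.6, 110.2, 16.0], [611.8, 191.3, 16.0], [525.7, 159.0, 16.0], [527.7, 139.0, 16.0], [514.2, 132.5, 16.0], [529.2, 87.8, 16.0], [545.0, 92.0, 16.0], [556.0, 73.9, 16.0]]
((574.4071044921875, 129.62954711914062), (116.28170776367188, 90.48291015625), 21.61503791809082)
```

View pics/z0.png

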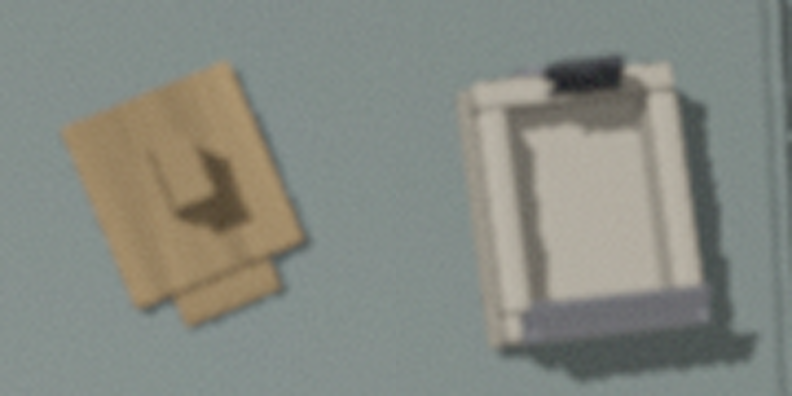

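```bash
python3 - <<'E'
from h import *
def an(name,box_c,box_l):
    c=dict(np.load(f'{name}0.npz'));
    for lab,b in(('cellar',box_c),('lid',box_l)):
        x0,x1,y0,y1=b
        g=np.stack(np.meshgrid(np.arange(x0,x1),np.arange(y0,y1)),-1).reshape(-1,2)
        P=world(c,g)
        hsv=cv2.cvtColor(c['img'],cv2.COLOR_BGR2HSV)[g[:,1],g[:,0]]
        print(name,lab,np.histogram(P[:,2],bins=np.arange(-4,84,4))[0].tolist())
        if lab=='cellar':
            s=(P[:,2]>42)&(P[:,2]<54)
            print(' rim',cv2.minAreaRect(P[s,:2].astype(np.float32)),np.median(P[s,2]))
            s=(P[:,2]>62)&(P[:,2]<82); print(' hood/catch',s.sum(),np.median(P[s,2]))
            near=s&(hsv[:,2]>80); print('  hood',cv2.minAreaRect(P[near,:2].astype(np.float32)))
            near=s&(hsv[:,2]<70); print('  catch',cv2.minAreaRect(P[near,:2].astype(np.float32)),P[near].mean(0), near.sum())
        else:
            wood=(hsv[:,0]>8)&(hsv[:,0]<28)&(hsv[:,1]>70)
            s=wood&(P[:,2]>11)&(P[:,2]<21); print(' plate',cv2.minAreaRect(P[s,:2].astype(np.float32)),np.median(P[s,2]))
            s=(P[:,2]>31)&(P[:,2]<44); print(' rib',cv2.minAreaRect(P[s,:2].astype(np.float32)),P[s].mean(0),s.sum(),np.median(P[s,2]))
an('top',(440,520,172,258),(300,375,155,230))
an('scene',(130,212,190,255),(240,305,255,320))
c=dict(np.load('scene0.npz')); im=c['img']
a=cv2.resize(im[185:275,120:220],None,fx=4,fy=4,interpolation=cv2.INTER_CUBIC)
b=cv2.resize(im[245:335,225:325],None,fx=4,fy=4,interpolation=cv2.INTER_CUBIC)
cv2.imwrite('pics/z1.png',np.hstack([a,b]))
E
```

```text
top cellar [0, 274, 2028, 1424, 120, 389, 805, 200, 70, 62, 73, 164, 469, 264, 13, 53, 132, 155, 109, 45, 12]
 rim ((523.9436645507812, -174.390625), (134.07073974609375, 101.20498657226562), 5.814599514007568) 46.91364813318114
 hood/catch 397 67.28731376715086
  hood ((521.6135864257812, -174.4542694091797), (133.50079345703125, 87.62909698486328), 5.637328624725342)
  catch ((579.0960083007812, -168.32290649414062), (10.607129096984863, 31.965579986572266), 6.003243923187256) [ 578.72922134 -168.38817456   68.80575935] 78
top lid [2, 219, 1873, 1584, 1078, 630, 50, 6, 4, 3, 17, 80, 51, 2, 0, 0, 0, 0, 0, 0, 0]
 plate ((574.528076171875, 129.55792236328125), (116.1482162475586, 90.8602066040039), 21.53876495361328) 15.396966934075294
 rib ((583.8655395507812, 133.6630401611328), (34.49232864379883, 19.866525650024414), 22.01569938659668) [583.54186839 133.74927568  41.42224695] 100 41.873063283846136
scene cellar [0, 4, 700, 1728, 359, 138, 509, 306, 130, 133, 130, 161, 290, 415, 58, 32, 45, 45, 74, 45, 12]
 rim ((525.3715209960938, -175.28240966796875), (141.27845764160156, 102.68069458007812), 7.111701011657715) 48.43082123719205
 hood/catch 206 70.11996942245901
  hood ((521.22998046875, -173.57199096679688), (132.29013061523438, 88.04759979248047), 7.522719383239746)
  catch ((588.7577514648438, -168.5078887939453), (8.663397789001465, 31.929489135742188), 8.001829147338867) [ 587.48872495 -167.7711674    68.93570269] 51
scene lid [0, 19, 783, 1680, 665, 812, 72, 11, 10, 14, 13, 48, 73, 1, 0, 0, 0, 0, 0, 0, 0]
 plate ((576.5341186523438, 128.3065185546875), (120.02653503417969, 92.64575958251953), 21.750364303588867) 16.53966699663806
 rib ((586.823974609375, 133.00851440429688), (38.11540222167969, 19.831785202026367), 26.85723876953125) [592.46729218 136.40959094  39.70473155] 78 41.57158569414054
```

View pics/z1.png

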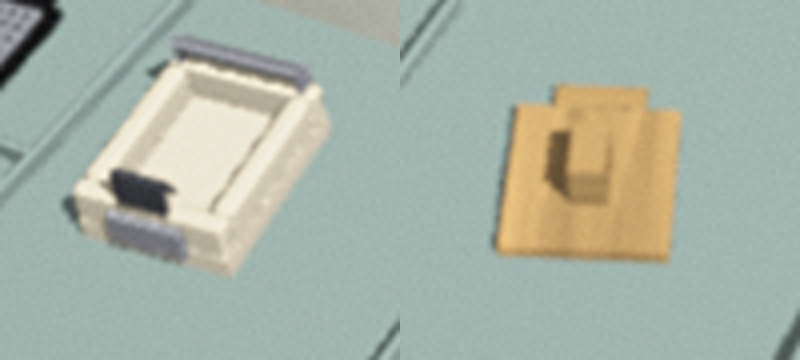

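Both views agree:
- **Lid:** origin about (585, 133.6), yaw 0.377.
- **Cellar:** centre about (524, -174.5), yaw about 0.11.

I'll move above the lid while refining the cellar yaw.

```bash
python3 -m crank '[[0.0145,-0.019,0,0,0,0.0726],[0.0145,-0.019,0,0,0,0.0726],[0.0145,-0.019,0,0,0,0.0726],[0.0145,-0.019,0,0,0,0.0726],[0.0145,-0.019,0,0,0,0.0726],[0.0145,-0.019,0,0,0,0.0726],[0.0145,-0.019,0,0,0,0.0726],[0.0145,-0.019,0,0,0,0.0726],[0.0145,-0.019,0,0,0,0.0726],[0.0145,-0.019,0,0,0,0.0726]]' 0.25
python3 - <<'E'
from h import *
for n,a in(('top',(440,520,172,258)),('scene',(130,212,190,255))):
    c=dict(np.load(f'{n}0.npz'));x0,x1,y0,y1=a
    g=np.stack(np.meshgrid(np.arange(x0,x1),np.arange(y0,y1)),-1).reshape(-1,2)
    P=world(c,g)
    h=P[(P[:,2]>62)&(P[:,2]<82)&(P[:,0]<500)]; k=P[(P[:,2]>62)&(P[:,2]<82)&(P[:,0]>550)]
    for q in(h,k):
        print(n,cv2.minAreaRect(q[:,:2].astype(np.float32)),q.mean(0).round(1))
c=dict(np.load('top0.npz'))
z=lambda x,y:(435+(x-396)/4.4,170+y/4.4)
w=world(c,[z(672,65),z(703,290)],48);print(w,np.degrees(np.arctan2(*(w[0]-w[1])[1::-1])))
w=world(c,[z(528,340),z(708,318)],70);print(w,np.degrees(np.arctan2(-(w[0]-w[1])[0],(w[0]-w[1])[1])))
E
```

```text
time: 0.93
tool_pos: [367.6, 419.6, 214.3]
eef_rot: [-3.141, -0.001, -2.761]
wrist_force: [1.1, 0.1, 0.1]
gripper_width: 0.75
top ((464.1182556152344, -180.12954711914062), (17.9512939453125, 87.62909698486328), 5.637327671051025) [ 465.3 -179.5   66.5]
top ((580.8991088867188, -169.06427001953125), (14.966634750366211, 35.034358978271484), 7.801408767700195) [ 580.7 -168.5   70.5]
scene ((465.6150207519531, -180.91627502441406), (20.094539642333984, 88.04759979248047), 7.522719383239746) [ 467.6 -180.3   68.7]
scene ((584.5120849609375, -168.3851318359375), (17.113515853881836, 34.294490814208984), 8.214908599853516) [ 585.7 -167.9   70.6]
[[ 587.60659681 -218.60496412   48.        ]
 [ 475.33709341 -229.1439382    48.        ]] 5.362759846738976
[[ 450.31159105 -135.11974059   70.        ]
 [ 459.75141107 -223.05751646   70.        ]] 6.127043645842665
```

```bash
python3 -m crank '[[0.0145,-0.019,-0.006,0,0,0],[0.0145,-0.019,-0.006,0,0,0],[0.0145,-0.019,-0.006,0,0,0],[0.0145,-0.019,-0.006,0,0,0],[0.0145,-0.019,-0.006,0,0,0],[0.0145,-0.019,-0.006,0,0,0],[0.0145,-0.019,-0.006,0,0,0],[0.0145,-0.019,-0.006,0,0,0],[0.0145,-0.019,-0.006,0,0,0],[0.0145,-0.019,-0.006,0,0,0]]'
python3 -m crank '[[0.0145,-0.019,-0.006,0,0,0],[0.0145,-0.019,-0.006,0,0,0],[0.0145,-0.019,-0.006,0,0,0],[0.0145,-0.019,-0.006,0,0,0],[0.0145,-0.019,-0.006,0,0,0],[0,0,0,0,0,0],[0,0,0,0,0,0]]'
```

```text
time: 1.77
tool_pos: [512.5, 229.7, 154.0]
eef_rot: [-3.142, -0.001, -2.764]
wrist_force: [0.9, 0.6, -0.3]
gripper_width: 0.751
time: 2.35
tool_pos: [584.7, 134.3, 123.7]
eef_rot: [-3.141, -0.002, -2.767]
wrist_force: [0.1, 0.0, -0.2]
gripper_width: 0.75
```

```bash
python3 -m crank '[[0,0,-0.013,0,0,0],[0,0,-0.013,0,0,0],[0,0,-0.013,0,0,0],[0,0,-0.013,0,0,0],[0,0,-0.013,0,0,0],[0,0,-0.013,0,0,0],[0,0,-0.013,0,0,0],[0,0,-0.012,0,0,0],[0,0,0,0,0,0],[0,0,0,0,0,0]]'
python3 - <<'E'
from h import *
for n,b in(('top',(265,385,130,250)),('scene',(200,340,210,350))):
    c=cam(n); x0,x1,y0,y1=b
    cv2.imwrite(f'pics/{n}1.png',cv2.resize(c['img'][y0:y1,x0:x1],(400,400),interpolation=cv2.INTER_CUBIC))
a=np.hstack([cv2.imread('pics/top1.png'),cv2.imread('pics/scene1.png')]);cv2.imwrite('pics/g1.png',a)
E
```

```text
time: 3.18
tool_pos: [584.2, 135.7, 20.6]
eef_rot: [3.141, -0.002, -2.765]
wrist_force: [-0.7, 0.7, 0.4]
gripper_width: 0.751
```

View pics/g1.png

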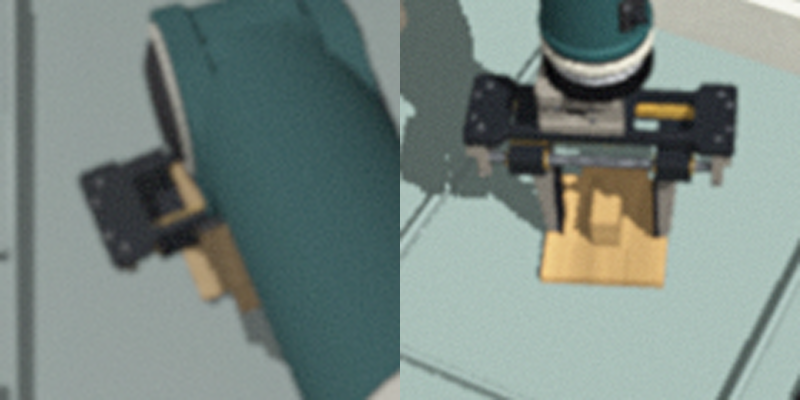

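The fingers straddle the rib evenly (rib at right half, 605,215), so I'll close. The tool sits about 1.7 mm off-centre, which the jaws will take up.

```bash
python3 -m crank '[[0.0003,-0.0008,0,0,0,0],[0.0003,-0.0008,0,0,0,0],[0,0,0,0,0,0],[0,0,0,0,0,0],[0,0,0,0,0,0],[0,0,0,0,0,0],[0,0,0,0,0,0],[0,0,0,0,0,0]]' 1
python3 -m crank '[[0,0,0.01,0,0,0],[0,0,0.01,0,0,0],[0,0,0.015,0,0,0],[0,0,0.015,0,0,0],[0,0,0.02,0,0,0],[0,0,0.02,0,0,0],[0,0,0.02,0,0,0],[0,0,0.02,0,0,0],[0,0,0,0,0,0],[0,0,0,0,0,0]]'
python3 - <<'E'
from h import *
for n,b in(('scene',(200,340,180,320)),):
    c=cam(n); x0,x1,y0,y1=b
    cv2.imwrite(f'pics/g2.png',cv2.resize(c['img'][y0:y1,x0:x1],(500,500),interpolation=cv2.INTER_CUBIC))
E
```

```text
time: 3.95
tool_pos: [585.3, 134.3, 21.6]
eef_rot: [3.142, 0.0, -2.764]
wrist_force: [-0.2, 0.2, 1.1]
gripper_width: 0.217
time: 4.78
tool_pos: [586.1, 134.5, 153.4]
eef_rot: [-3.141, 0.003, -2.764]
wrist_force: [-0.2, 0.1, -1.6]
gripper_width: 0.216
```

View pics/g2.png

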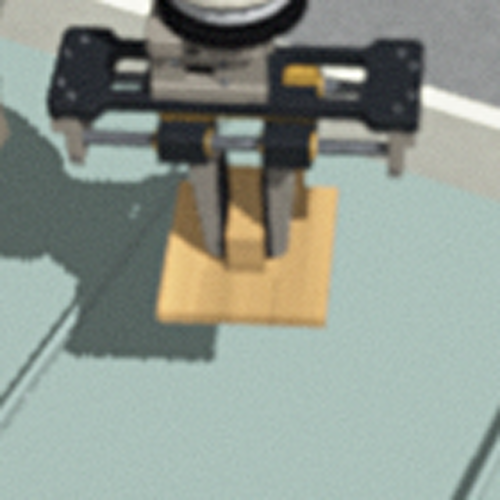

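The lid is held level with a width reading of 0.216 (about 20 mm), which matches the rib. Now I'll carry it over the cellar, turning by -0.272 and tilting the tongue 20° low.

```bash
python3 -m crank '[[-0.0026,-0.022,0,0,0,-0.068],[-0.0026,-0.022,0,0,0,-0.068],[-0.0026,-0.022,0,0,0,-0.068],[-0.0026,-0.022,0,0,0,-0.068],[-0.0026,-0.022,0,0.0061,-0.0579,0],[-0.0026,-0.022,0,0.0061,-0.0579,0],[-0.0026,-0.022,0,0.0061,-0.0579,0],[-0.0026,-0.022,0,0.0061,-0.0579,0],[-0.0026,-0.022,0,0.0061,-0.0579,0],[-0.0026,-0.022,0,0.0061,-0.0579,0]]'
python3 -m crank '[[-0.0026,-0.022,0,0,0,0],[-0.0026,-0.022,0,0,0,0],[-0.0026,-0.022,0,0,0,0],[-0.0026,-0.020,0,0,0,0],[0,0,0,0,0,0],[0,0,0,0,0,0],[0,0,0,0,0,0]]'
python3 - <<'E'
from h import *
for n,b in(('top',(420,540,140,260)),('scene',(110,230,140,260))):
    c=cam(n); x0,x1,y0,y1=b; np.savez(f'{n}3.npz',**c)
    cv2.imwrite(f'pics/{n}3.png',cv2.resize(c['img'][y0:y1,x0:x1],(400,400),interpolation=cv2.INTER_CUBIC))
a=np.hstack([cv2.imread('pics/top3.png'),cv2.imread('pics/scene3.png')]);cv2.imwrite('pics/g3.png',a)
from scipy.spatial.transform import Rotation as R
s=arm.get_state();r=R.from_euler('xyz',s['eef_rot']).as_matrix();print(r.round(3),s['tool_pos'],s['joint_positions'].round(2))
E
```

```text
time: 5.67
tool_pos: [558.0, -89.1, 151.5]
eef_rot: [-3.14, 0.351, -3.041]
wrist_force: [-0.4, 0.2, -1.5]
gripper_width: 0.212
time: 6.25
tool_pos: [548.0, -172.3, 151.2]
eef_rot: [3.141, 0.348, -3.039]
wrist_force: [0.2, 0.5, -1.1]
gripper_width: 0.216
[[-0.935 -0.105  0.34 ]
 [-0.099  0.994  0.036]
 [-0.342  0.001 -0.94 ]] [ 548.61129032 -171.04670514  151.40203131] [ 0.31  0.29  0.02  2.1  -0.34  0.46  2.29]
```

View pics/g3.png

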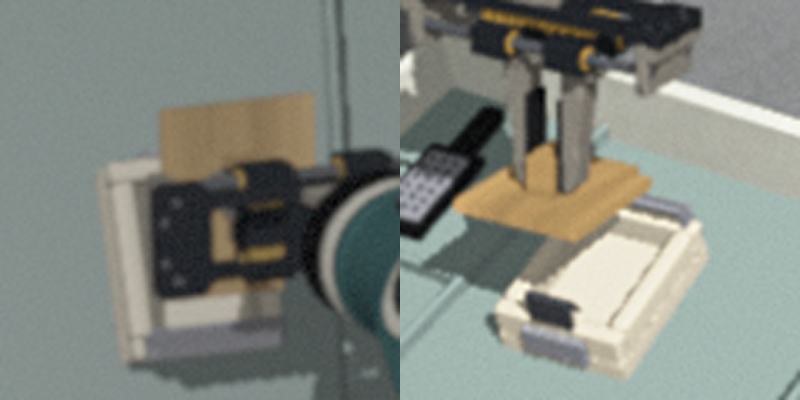

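```bash
cat >> h.py <<'E'
def wood(c,box):
    x0,x1,y0,y1=box
    g=np.stack(np.meshgrid(np.arange(x0,x1),np.arange(y0,y1)),-1).reshape(-1,2)
    h=cv2.cvtColor(c['img'],cv2.COLOR_BGR2HSV)[g[:,1],g[:,0]]
    s=(h[:,0]>8)&(h[:,0]<28)&(h[:,1]>70)
    return world(c,g[s])
CY=0.105
def cel(P):
    d=P-np.array([524,-174.5,8.]); a=CY
    return np.c_[d[:,0]*np.cos(a)+d[:,1]*np.sin(a),-d[:,0]*np.sin(a)+d[:,1]*np.cos(a),d[:,2]]
def plane(P):
    q=P
    for _ in range(10):
        A=np.c_[q[:,:2],np.ones(len(q))]; k=np.linalg.lstsq(A,q[:,2],rcond=None)[0]
        e=P[:,2]-np.c_[P[:,:2],np.ones(len(P))]@k; q=P[np.abs(e)<4]
    return k,len(q),q
E
python3 - <<'E'
from h import *
for n,b in(('top',(420,540,140,260)),('scene',(110,230,140,260))):
    c=dict(np.load(n+'3.npz')); P=cel(wood(c,b)); k,m,q=plane(P)
    print(n,len(P),m,np.degrees(np.arctan(k[:2])).round(1),k,q.min(0),q.max(0), 'z at x=36:',k@[24+30,0,1])
E
```

```text
top 1225 74 [-20.6  55.8] [ -0.37531326   1.47048869 165.90754894] [-41.33006555  -6.21817455 141.02799091] [ 71.18278806  75.97025048 273.29785145] z at x=36: 145.6406326386723
scene 1190 132 [13.6 26.6] [  0.24112521   0.50058391 153.0897223 ] [ 11.84703602 -47.55719138 132.88820971] [ 74.26210358  12.01948363 170.19468443] z at x=36: 166.11048340302028
```

```bash
python3 - <<'E'
from h import *
for n,b in(('top',(466,516,167,191)),('scene',(126,188,186,214))):
    c=dict(np.load(n+'3.npz')); P=cel(wood(c,b)); P=P[(P[:,2]>85)&(P[:,2]<150)]
    P=P[P[:,0]>42] if n=='top' else P
    k,m,q=plane(P)
    print(n,len(P),m,np.degrees(np.arctan(k[:2])).round(1),k,q.min(0).round(1),q.max(0).round(1))
E
```

```text
top 478 470 [14.1 -0. ] [ 2.51368942e-01 -2.80312456e-04  1.32899892e+02] [ 42.2 -46.1 139.9] [ 71.2  46.2 150. ]
scene 549 470 [20.6 -0.8] [ 3.76008731e-01 -1.39663049e-02  1.29623423e+02] [-37.  -47.1 111.6] [ 61.   48.9 149.9]
```

Scene depth gives a lid tilt of 20.6°, and the rear edge and lateral centring match the prediction. Descending to the approach point.

```bash
python3 -m crank '[[0.0004,0,-0.01,0,0,0],[0.0005,-0.0004,-0.01,0,0,0],[0.0005,-0.0004,-0.01,0,0,0],[0,0,-0.01,0,0,0],[0,0,-0.01,0,0,0],[0,0,-0.01,0,0,0],[0,0,0,0,0,0],[0,0,0,0,0,0]]'
python3 - <<'E'
from h import *
for n,b in(('top',(420,540,140,260)),('scene',(110,230,140,260))):
    c=cam(n); x0,x1,y0,y1=b; np.savez(f'{n}4.npz',**c)
    cv2.imwrite(f'pics/{n}4.png',cv2.resize(c['img'][y0:y1,x0:x1],(400,400),interpolation=cv2.INTER_CUBIC))
a=np.hstack([cv2.imread('pics/top4.png'),cv2.imread('pics/scene4.png')]);cv2.imwrite('pics/g4.png',a)
print(cel(arm.get_state()['tool_pos'][None]))
E
```

```text
time: 7.02
tool_pos: [549.7, -172.5, 90.5]
eef_rot: [3.141, 0.348, -3.037]
wrist_force: [-0.6, -0.4, -1.2]
gripper_width: 0.217
[[26.57195145 -1.09682917 83.77494677]]
```

View pics/g4.png

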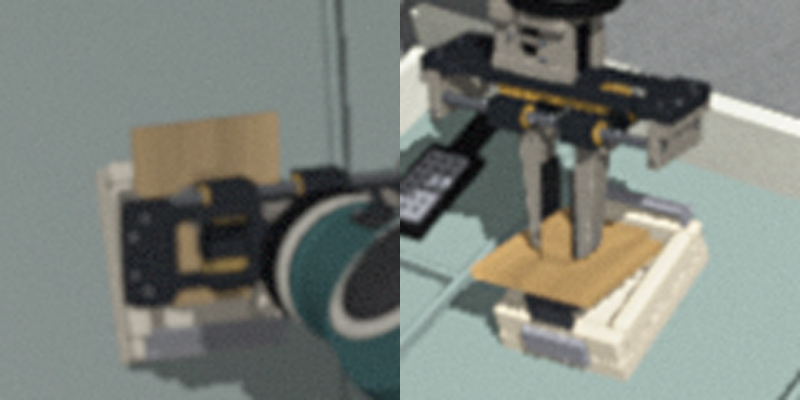

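The lid is tilted over the cellar with the tongue facing the hood. Sliding it in.

```bash
python3 -m crank '[[-0.004,-0.0004,-0.001,0,0,0],[-0.004,-0.0004,-0.001,0,0,0],[-0.004,-0.0004,-0.001,0,0,0],[-0.004,-0.0004,-0.001,0,0,0],[-0.004,-0.0004,0,0,0,0],[0,0,0,0,0,0]]'
python3 -m crank '[[-0.002,-0.0002,-0.0005,0,0,0],[-0.002,-0.0002,-0.0005,0,0,0],[0,0,0,0,0,0]]'
python3 - <<'E'
from h import *
for n,b in(('top',(420,540,140,260)),('scene',(110,230,140,260))):
    c=cam(n); x0,x1,y0,y1=b; np.savez(f'{n}5.npz',**c)
    cv2.imwrite(f'pics/{n}5.png',cv2.resize(c['img'][y0:y1,x0:x1],(400,400),interpolation=cv2.INTER_CUBIC))
a=np.hstack([cv2.imread('pics/top5.png'),cv2.imread('pics/scene5.png')]);cv2.imwrite('pics/g5.png',a)
s=arm.get_state();print(cel(s['tool_pos'][None]),s['wrist_force'])
E
```

```text
time: 7.62
tool_pos: [529.1, -174.7, 87.5]
eef_rot: [3.141, 0.349, -3.037]
wrist_force: [0.3, 0.3, -1.3]
gripper_width: 0.215
time: 7.87
tool_pos: [525.9, -175.0, 86.4]
eef_rot: [3.141, 0.349, -3.037]
wrist_force: [0.2, 0.3, -1.7]
gripper_width: 0.213
[[ 2.2423665  -0.70224525 78.58228883]] [-0.37165231 -0.61782004 -2.23971793]
```

View pics/g5.png

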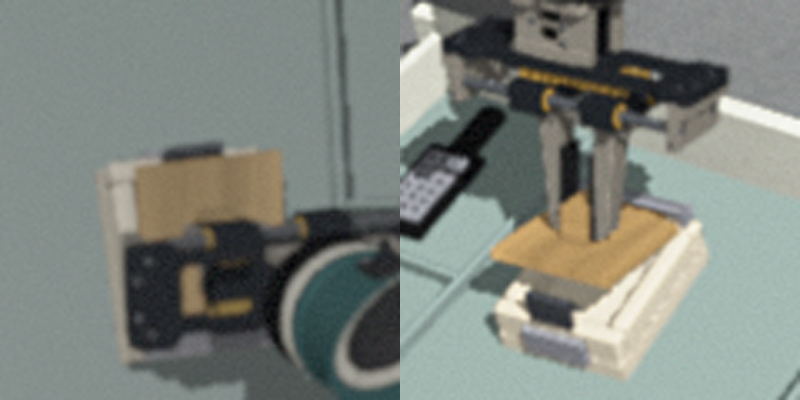

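The tongue is under the hood with no contact yet. Feeling for the floor and back wall in small steps.

```bash
python3 -m crank '[[-0.001,0,-0.0005,0,0,0],[-0.001,0,-0.0005,0,0,0],[0,0,0,0,0,0]]'
python3 -m crank '[[0,0,-0.001,0,0,0],[0,0,0,0,0,0]]'
python3 -m crank '[[-0.001,0,0,0,0,0],[0,0,0,0,0,0]]'
```

```text
time: 8.22
tool_pos: [524.0, -174.9, 85.4]
eef_rot: [3.141, 0.349, -3.036]
wrist_force: [0.1, 0.2, -1.2]
gripper_width: 0.217
time: 8.38
tool_pos: [524.4, -174.9, 84.7]
eef_rot: [-3.142, 0.35, -3.036]
wrist_force: [-0.9, -0.2, 1.8]
gripper_width: 0.218
time: 8.55
tool_pos: [523.7, -175.1, 84.9]
eef_rot: [-3.141, 0.35, -3.036]
wrist_force: [1.3, -0.6, -0.3]
gripper_width: 0.213
```

```bash
python3 -m crank '[[-0.001,0,0,0,0,0],[0,0,0,0,0,0]]'
python3 -m crank '[[-0.001,0,0,0,0,0],[0,0,0,0,0,0]]'
```

```text
time: 8.72
tool_pos: [522.6, -175.1, 84.9]
eef_rot: [-3.141, 0.35, -3.036]
wrist_force: [1.3, 0.3, 0.9]
gripper_width: 0.214
time: 8.88
tool_pos: [521.7, -175.1, 84.9]
eef_rot: [-3.141, 0.35, -3.036]
wrist_force: [1.8, 0.3, 0.8]
gripper_width: 0.215
```

```bash
python3 -m crank '[[-0.001,0,0,0,0,0],[0,0,0,0,0,0]]'
python3 -m crank '[[-0.001,0,0,0,0,0],[0,0,0,0,0,0]]'
```

```text
time: 9.05
tool_pos: [521.3, -175.2, 85.2]
eef_rot: [-3.14, 0.351, -3.036]
wrist_force: [4.3, 1.0, -1.2]
gripper_width: 0.214
time: 9.22
tool_pos: [521.1, -175.2, 85.5]
eef_rot: [-3.14, 0.353, -3.036]
wrist_force: [6.1, 0.7, -1.9]
gripper_width: 0.217
```

The tongue rests on the floor (Fz changed at z 84.7) and touches the back wall (Fx 6 N). I'll ease off and start the pivot, down to about 10°.

```bash
python3 -m crank '[[0.0015,0.0001,0,0,0,0],[0,0,0,0,0,0]]'
python3 -m crank '[[0.001,0.0001,-0.0021,-0.0037,0.0347,0],[0.0011,0.0001,-0.0022,-0.0037,0.0347,0],[0.0011,0.0001,-0.0022,-0.0037,0.0347,0],[0.0011,0.0001,-0.0022,-0.0037,0.0347,0],[0,0,0,0,0,0]]'
python3 - <<'E'
from h import *
for n,b in(('top',(420,540,140,260)),('scene',(110,230,140,260))):
    c=cam(n); x0,x1,y0,y1=b; np.savez(f'{n}6.npz',**c)
    cv2.imwrite(f'pics/{n}6.png',cv2.resize(c['img'][y0:y1,x0:x1],(400,400),interpolation=cv2.INTER_CUBIC))
a=np.hstack([cv2.imread('pics/top6.png'),cv2.imread('pics/scene6.png')]);cv2.imwrite('pics/g6.png',a)
s=arm.get_state();print(cel(s['tool_pos'][None]),s['wrist_force'])
E
```

```text
time: 9.38
tool_pos: [521.5, -175.1, 84.9]
eef_rot: [-3.141, 0.35, -3.036]
wrist_force: [3.5, -0.5, 1.2]
gripper_width: 0.215
time: 9.8
tool_pos: [526.0, -173.8, 75.7]
eef_rot: [-3.141, 0.208, -3.034]
wrist_force: [2.1, -0.4, 1.9]
gripper_width: 0.217
[[ 1.46215667  0.24387195 67.92242357]] [ 2.66890239 -0.00618735  0.82631218]
```

View pics/g6.png

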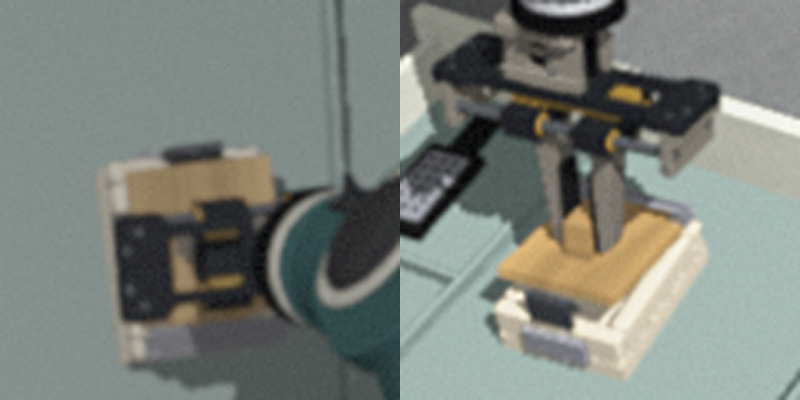

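```bash
python3 -m crank '[[0.001,0.0001,-0.0023,-0.0037,0.0347,0],[0.001,0.0001,-0.0023,-0.0037,0.0347,0],[0,0,0,0,0,0]]'
python3 -m crank '[[0.0008,0.0001,-0.0024,-0.0037,0.0347,0],[0.0007,0.0001,-0.0024,-0.0037,0.0347,0],[0,0,0,0,0,0]]'
python3 -m crank '[[0.0005,0,-0.0024,-0.0037,0.0347,0],[0.0004,0,-0.0024,-0.0037,0.0347,0],[0,0,0,0,0,0],[0,0,0,0,0,0]]'
```

```text
time: 10.15
tool_pos: [527.0, -174.0, 71.0]
eef_rot: [3.141, 0.139, -3.036]
wrist_force: [1.9, 0.8, 4.1]
gripper_width: 0.214
time: 10.4
tool_pos: [528.2, -173.8, 66.1]
eef_rot: [3.141, 0.069, -3.036]
wrist_force: [2.2, 1.2, 2.9]
gripper_width: 0.213
time: 10.73
tool_pos: [529.0, -174.1, 61.6]
eef_rot: [3.141, 0.002, -3.036]
wrist_force: [2.4, 0.5, 1.0]
gripper_width: 0.213
```

```bash
python3 - <<'E'
from h import *
for n,b in(('top',(420,540,140,260)),('scene',(110,230,140,260))):
    c=cam(n); x0,x1,y0,y1=b; np.savez(f'{n}7.npz',**c)
    cv2.imwrite(f'pics/{n}7.png',cv2.resize(c['img'][y0:y1,x0:x1],(400,400),interpolation=cv2.INTER_CUBIC))
a=np.hstack([cv2.imread('pics/top7.png'),cv2.imread('pics/scene7.png')]);cv2.imwrite('pics/g7.png',a)
c=dict(np.load('scene7.npz')); P=cel(wood(c,(110,230,205,260)));P=P[(P[:,2]<80)&(P[:,2]>30)];k,m,q=plane(P)
print(len(P),m,np.degrees(np.arctan(k[:2])).round(1),k,q.min(0).round(1),q.max(0).round(1))
E
```

```text
932 749 [ 0.3 -0.2] [ 5.18882851e-03 -3.20671917e-03  4.91172284e+01] [-54.9 -48.2  44.9] [55.9 48.5 53.2]
```

View pics/g7.png

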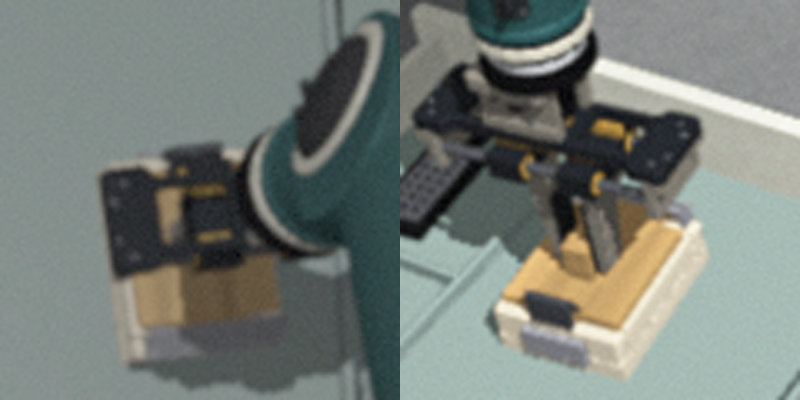

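The lid is flat within 0.3° and the catch (scene 550,305 in crop) seems to lap its rear edge. I'll press a bit to make sure of the snap, then release.

```bash
python3 -m crank '[[0,0,-0.001,0,0,0],[0,0,0,0,0,0]]'
python3 -m crank '[[0,0,-0.001,0,0,0],[0,0,0,0,0,0]]'
```

```text
time: 11.0
tool_pos: [529.1, -174.2, 61.5]
eef_rot: [3.141, 0.001, -3.037]
wrist_force: [-0.4, 1.1, 7.7]
gripper_width: 0.218
time: 11.17
tool_pos: [529.1, -174.2, 61.5]
eef_rot: [3.141, 0.001, -3.037]
wrist_force: [-3.6, 1.4, 17.2]
gripper_width: 0.21
```

It is hard against the rim: 17 N with no further travel. Relieving, then opening.

```bash
python3 -m crank '[[0,0,0.002,0,0,0],[0,0,0,0,0,0]]'
python3 -m crank '[[0,0,0,0,0,0],[0,0,0,0,0,0],[0,0,0,0,0,0],[0,0,0,0,0,0],[0,0,0,0,0,0],[0,0,0,0,0,0]]' 0.35
python3 -m crank '[[0,0,0.005,0,0,0],[0,0,0.01,0,0,0],[0,0,0.015,0,0,0],[0,0,0.02,0,0,0],[0,0,0.025,0,0,0],[0,0,0.025,0,0,0],[0,0.02,0.02,0,0,0],[0,0.03,0,0,0,0],[0,0.03,0,0,0,0],[0,0.03,0,0,0,0]]'
python3 -m crank '[[0,0.03,0,0,0,0],[0,0.03,0,0,0,0],[0,0.03,0,0,0,0],[0,0.03,0,0,0,0],[0,0.03,0,0,0,0],[0,0.03,0,0,0,0],[0,0.03,0,0,0,0],[0,0,0,0,0,0],[0,0,0,0,0,0]]'
python3 - <<'E'
from h import *
for n,b in(('top',(430,530,165,265)),('scene',(120,220,180,280))):
    c=cam(n); x0,x1,y0,y1=b; np.savez(f'{n}8.npz',**c)
    cv2.imwrite(f'pics/{n}8.png',cv2.resize(c['img'][y0:y1,x0:x1],(400,400),interpolation=cv2.INTER_CUBIC))
    P=cel(wood(c,b));r=P[P[:,2]>65]; Q=P[(P[:,2]<60)&(P[:,2]>40)];k,m,q=plane(Q)
    print(n,len(Q),m,np.degrees(np.arctan(k[:2])).round(1),k.round(3),'rib',len(r),r.mean(0).round(1),cv2.minAreaRect(r[:,:2].astype(np.float32)),'plate',cv2.minAreaRect(q[:,:2].astype(np.float32)))
    g=np.stack(np.meshgrid(np.arange(b[0],b[1]),np.arange(b[2],b[3])),-1).reshape(-1,2)
    W=cel(world(c,g)); v=c['img'][g[:,1],g[:,0]].max(1)
    K=W[(v<75)&(W[:,0]>40)&(W[:,0]<80)&(W[:,2]>58)&(abs(W[:,1])<25)];print('catch',len(K),K.mean(0))
a=np.hstack([cv2.imread('pics/top8.png'),cv2.imread('pics/scene8.png')]);cv2.imwrite('pics/g8.png',a)
for n in('top','scene'):
    c=dict(np.load(n+'0.npz'));b=(430,530,165,265) if n=='top' else (120,220,180,280)
    g=np.stack(np.meshgrid(np.arange(b[0],b[1]),np.arange(b[2],b[3])),-1).reshape(-1,2)
    W=cel(world(c,g)); v=c['img'][g[:,1],g[:,0]].max(1)
    K=W[(v<75)&(W[:,0]>40)&(W[:,0]<80)&(W[:,2]>58)&(abs(W[:,1])<25)];print('catch0',len(K),K.mean(0))
E
```

```text
time: 11.33
tool_pos: [529.0, -174.2, 61.9]
eef_rot: [-3.141, 0.001, -3.037]
wrist_force: [2.0, -0.2, 0.2]
gripper_width: 0.216
time: 11.83
tool_pos: [529.3, -174.0, 61.5]
eef_rot: [-3.141, -0.0, -3.036]
wrist_force: [1.1, -0.1, 0.3]
gripper_width: 0.628
time: 12.67
tool_pos: [529.8, -63.2, 183.4]
eef_rot: [-3.141, 0.003, -3.037]
wrist_force: [0.5, 0.8, -0.7]
gripper_width: 0.651
time: 13.42
tool_pos: [529.3, 147.8, 182.5]
eef_rot: [-3.142, 0.001, -3.033]
wrist_force: [0.6, -1.1, -0.4]
gripper_width: 0.651
top 1719 1585 [0.2 0.1] [3.0000e-03 3.0000e-03 4.7386e+01] rib 172 [ 1.9 10.5 99.9] ((-43.67808151245117, 180.46876525878906), (37.0909309387207, 399.7150573730469), 15.130188941955566) plate ((2.0327110290527344, 0.6095352172851562), (93.1313705444336, 99.58922576904297), 89.9032211303711)
catch 50 [55.57422944  1.53294137 62.68602294]
scene 1053 950 [ 0.7 -0.1] [ 1.2000e-02 -2.0000e-03  4.8961e+01] rib 157 [27.8 15.9 96.8] ((390.12646484375, 274.96099853515625), (981.4010009765625, 66.36906433105469), 37.472904205322266) plate ((-3.5626754760742188, -0.39762115478515625), (117.62921142578125, 95.99038696289062), 0.3527597188949585)
catch 37 [63.11175279  1.38801798 62.46798961]
catch0 59 [56.49648418  2.00117477 63.18025334]
catch0 44 [63.61893167  0.07533913 63.13476494]
```

View pics/g8.png

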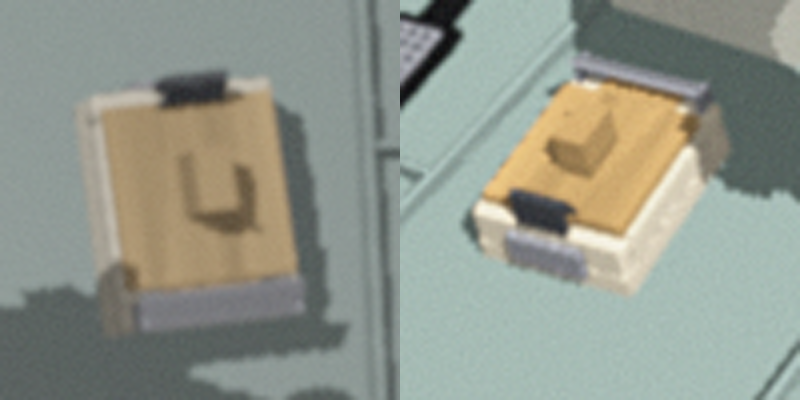

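The lid is flat, the tongue is under the hood, and the catch is at its start position over the rear edge (top view 193,88 in crop). The arm is clear, so I'm handing in.

```bash
python3 -c "
from workcell import arm
print(arm.sign_off())"
```

```text
the job is handed in; nothing more can be done
None
```

The bamboo lid is back on the salt cellar, caught at both ends, and the arm has let go and moved clear. I handed the job in at about 13.5 s of the 45 s allowed; the sign-off gives no verdict.

**What I did:** I gripped the lid by its rib and tilted it 20° (measured 20.6°). I slid the tongue under the hood until it touched the floor and the back wall (about 6 N), then pivoted it flat. A final press reached 17 N with no further travel, so the lid was hard on the rim. Then I opened the gripper and withdrew.

**Last checks:**
- **Flatness:** the two cameras read 0.2° and 0.7° (limit 3.4°). The lid's top is 47.4–49 mm above the tray floor, against 48 expected.
- **Position:** it is centred sideways within about 1 mm and square to the cellar within about 0.4°.
- **Catch:** both cameras show it within about 1 mm of its starting place along the cellar's x, so it is home.

**What disagreed or was unclear:**
- The back wall was felt about 3 mm beyond my camera estimate of the cellar, so the lid's x is known only to a few millimetres (about 4–8 mm, allowed 2–20).
- The final rib-position reading failed because gripper pixels got into the mask, so I ignored it.
- I did not feel a distinct snap. I inferred it from the flat lid, the catch being home, and its nose lapping the rear edge.

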